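# Lock a circuit board into its soldering carrier

## Robot

A 6-joint arm with a two-finger parallel gripper is mounted at the origin on a cart in front of the work surface, level with it; the furniture and walls round the work are solid. World frame = base frame: x ahead of the robot, y to its left, z up, the work surface at z = 0. Lengths are in m, angles in rad, forces in N, time in s.
With the tool pointing down it reaches from about 0.375 to 0.9 m from the base axis. Payload 3.1 kg.
Tool frame: the origin (TCP) lies at the centre of the arm's flange, where the gripper is bolted on; the fingertips stand robot.tip_extent ahead of it and the grasp point (between the pads) lies 164 mm ahead of it (robot.tip_extent is the distance from the TCP to the fingertips, in m); z points along the fingers, y is the line along which they close (so a half turn about z gives the same grasp; the last joint's range is limited). The gripper opens to 87 mm and grips with 3 to 60 N. Pads are 19 mm wide; open, the fingers measure 117 mm over their backs; the gripper's body (75 mm by 190 mm) begins 51 mm behind the grasp point.
Start: joints at [-1.486, 0.527, 1.433, -0, 1.181, -0.178], TCP at [0.162, -0.604, 0.405] pointing down, gripper open.
Joint ranges: [-3.08, 3.08], [-0.75, 2.2], [0.22, 2.44], [-1.43, 4.57], [0, 2.65], [-2.85, 2.85]. Speed limits (rad/s): [2.79, 2.79, 3.14, 3.14, 3.14, 3.14].

## Interface

Orientations are given as a unit quaternion [x, y, z, w].
In Python, from rig import get_obs, camera, hand_in, cut_out, robot gives the robot as it stands.
- The arm moves only by the tool step_arm, never from a script. Its argument "rows" is a list of rows, each a list of 6 numbers: the shift along the world's x, y, z in m, then the turn, a rotation vector about the world's x, y, z in degrees. A call has 1 to 12 rows; each row shifts and turns the commanded pose from where the row before left it; what a row does not reach is not made up. A row lasts 1/8 s, in which the tool goes at most 62.5 mm and 10.7 degrees, less where a joint would pass 70% of its speed; a pose out of reach is approached as far as the arm can. A call is refused whole if a number of a shift passes 0.0625 or a number of a turn 10.7, either way. A call with a gripper value outside its range is refused whole. "jaw" is the finger opening in m, from 0 to 0.087, set as the call begins (left out, the last holds). The fingers move at their own pace and stop on an object; "squeeze" is the grip in N (left out, the last holds). Time passes only in rows, so rows that do not move let the fingers close. It gives the time, the measured TCP pose, the force, the opening and the grip force at its end, in the units of the state.
- get_obs(): the state, without advancing time (a new reading comes with each control period).
- camera(name): name is "scene" or "side" or "wrist"; returns a dict with "pixels" (400x640x3 uint8, blue, green, red), "depth" (400x640 float32, m along the optical axis (not along the pixel's ray), 0 where there is no reading), "fov_y" (degrees; the focal length in pixels is half the picture's height over the tangent of half this angle, whatever the lens; pixels are square), "cx", "cy" (the principal point, pixels), "extrinsics" (4x4, takes a point from camera to world coordinates); the wrist camera has in their place "mount" (4x4, takes a point from camera to tool coordinates, whose origin is the TCP and whose axes are the flange's). Camera axes: x right, y up, looking along -z (the intrinsics and any distortion apply to the point x, -y, -z); pixel columns grow to the right and rows downward; lengths in m; the calibration is good to about 2 mm. The wrist camera is an equidistant fisheye: a pixel r from the principal point sees the ray r / f radians off the axis. A picture is of the moment at which its call begins: read the wrist's pose just before it.
- hand_in(): hands the job in; it is judged then, once.
Trained networks look in the newest picture that a camera, given by its name, has taken for a name from the list of things; names that differ only in an ending like _2 or _b are one class to them, and where a whole thing is asked for, a point or a joint stands for the part that bears it (a point fixed in the world has none). Each returns a list of dicts, best first, with "confidence" (0 to 1); they miss things now and then, are a little off and sometimes report something else, mostly with a low value. They report only what shows in the picture. A call takes as long as a camera call.
- cut_out(label, camera): "region" (400x640 bool, what is visible of it) and "extent" ([centre column, centre row, width, height] in pixels, round what is visible of it).
The state is a dict: "time": time; "q": joint angles; "joint_velocities": joint speeds; "joint_torque": joint torques, N m; "position": TCP position; "tool_rot": TCP orientation; "ft_force": force on the tool from outside, world axes, zero at the start; "moment": the same for the moment, N m; "grip_width": finger opening in m; "grip_force": force on a finger pad.
Only numpy, scipy, OpenCV 4.12 (cv2) and the standard library are available. Lean on these libraries where they do the work, as an engineer would, in place of code of your own. Each camera call takes 0.05 s, during which the arm holds its last target. There are 200 camera calls.

## Task

Get the circuit board ready for soldering: using only your fingertips, push it fully home in its black soldering carrier, until its back edge is under the two fixed lips and against the back rail, while both swing latches are still open. Then push the two swing latches round by their posts, as far as they go, so that they lie across behind the board's front edge and hook over it. Do not lift the board, and leave the pliers, tweezers and solder spool where they are.

Things in the scene. Friction and masses are not known exactly. Their poses are not given: they have to be found in the camera images.
- carrier: Black soldering carrier (pallet), 196 mm (x) by 204 mm (y), plate top 14 mm high; does not move. +x points from its open front to its back rail (away from the robot, give or take yaw), +y left. Origin: bench height, middle line, 114 mm from front edge, 82 mm from back edge. Front (x < -40 mm) is bare plate but for two latches. Carrier, board and posts are all under 50 mm high.
- board: Green circuit board, 100 (x) by 140 (y) by 2 mm, 0.16 kg, loose, flat on the carrier's ledges between the side rails (1 mm play each side), axes along the carrier's. Origin: centre of its underside, 16.5 mm above the bench. Starts 10 to 18 mm short of home, towards the front; home is carrier x = +12, y = 0 mm (front edge then at x = -38 mm). About 1 to 3 N slides it.
- terminal_block (a point): Middle of the flat front face of the grey six-way screw terminal block, flush with the middle of the board's front edge: 31 mm wide (y), 13 mm high, from 18.5 to 31.5 mm above the bench; this point is 25.5 mm up. The place to push the board along the carrier's +x with a fingertip.
- latch_left (a joint): Angle (rad) of the left swing latch, a steel arm on an upright pivot: 0 = open, pointing along carrier -x; grows as it swings inward, counter-clockwise from above; 1.571 = closed on its stop pin, pointing along carrier -y, bar 2 mm behind the front edge of a home board, lip over it. A board not home blocks it. Stays where left; about 1 N at the post turns it. Starts 0 to 0.45.
- latch_right (a joint): Angle (rad) of the right swing latch, the mirror image: 0 = open, pointing along carrier -x; grows as the arm swings inward, clockwise from above; 1.571 = closed on its stop pin, pointing along carrier +y (left). Starts between 0 and 0.45, on its own.
- latch_left_pivot (a point): On the pivot axis of the left latch, 30 mm above the bench, at carrier x = -45, y = +82 mm.
- latch_right_pivot (a point): On the pivot axis of the right latch, 30 mm above the bench, at carrier x = -45, y = -82 mm.
- latch_left_post (a point): Top centre of the left latch's finger post: an upright round steel post, 10 mm in diameter, at the free end of the arm, 58 mm from the pivot axis; it rises from the arm's bar (10 mm wide, top 24.6 mm above the bench) to 45.8 mm above the bench. Push it sideways with the fingertips 28 to 40 mm above the bench.
- latch_right_post (a point): The same on the right latch.
- nose_pliers: Red-handled pliers, 145x42x12 mm, lying on the bench to the left of the carrier. Leave alone.
- tweezers: Steel tweezers, 122x12x8 mm, lying on the bench to the right of the carrier. Leave alone.
- solder_spool: Spool of solder wire, 58 mm across, 36 mm high, standing on the bench to the right of the carrier. Leave alone.
- back_rail (a point): Middle of the back rail's inner face (carrier x = 62 mm), 18 mm above the bench: where the board's back edge stops. On this rail sit two fixed steel lips, 20 mm wide, 42 mm left and right of the middle, reaching 7.5 mm over the board with 1.5 mm to spare. Side rails (inner faces at carrier y = +71 and -71 mm, x from -34 to 62 mm, 27 mm high) guide the board.

How it is judged:
On the way:
1. the board is pushed home (within 2.5 mm of the back rail) while both latches are still open (below 0.7 rad) (x of board in the frame of carrier above 0.0095 m and value of joint each of latch_left, latch_right below 0.7 rad), for 0.2 s.
At the end, for the whole second after the job is handed in: The board lies flat on the carrier's ledges within 2.5 mm of fully home (tilt under 0.03 rad), at rest, and both latches are turned to their closed stops (more than 1.45 of 1.571 rad) (x of board in the frame of carrier between 0.0095 and 0.0145 m and y of board in the frame of carrier between -0.0025 and 0.0025 m and z of board in the frame of carrier between 0.015 and 0.018 m and angle between board's own z axis and vertical below 0.03 rad and linear speed of board below 0.01 m/s and value of joint each of latch_left, latch_right above 1.45 rad); the robot touches nothing.
It fails at once if the board is lifted (more than 5 mm off its ledges) (z of board in the frame of carrier above 0.0215 m).
It fails at once if the pliers are disturbed (moved more than 20 mm) (distance of nose_pliers from where it was at the start of the episode above 0.02 m).
It fails at once if the tweezers are disturbed (moved more than 20 mm) (distance of tweezers from where it was at the start of the episode above 0.02 m).
It fails at once if the solder spool is disturbed (moved more than 20 mm) (distance of solder_spool from where it was at the start of the episode above 0.02 m).
It also fails if it takes over 61 s, if anything falls off the work surface, if the arm or the gripper's body presses on something with over 40 N, if the wrist force passes 120 N, or if a joint passes its speed limit or range.

## Working session

There is one attempt and no reset: what is moved stays moved. The work goes in short steps, Python scripts to look and compute and a tool call to move; the robot and the scene stay as the last step left them, time stands still between calls to the robot, and variables do not carry over. Pictures are saved under pics/ and viewed, at most 10 in all, crops included, and the job is handed in when it is done.

Besides the shell and the picture viewer there is one more tool, called after "Emit:" as name(argument=value, ...), one argument or row to a line, values as JSON. step_arm: Moves the arm, as the interface text tells. Its arguments: {"type":"object","properties":{"rows":{"type":"array"},"jaw":{"type":"number"},"squeeze":{"type":"number"}},"required":["rows"]}

```bash
mkdir -p pics
cat > h.py <<'E'
import numpy as np, cv2
from rig import get_obs, camera, hand_in, cut_out, robot
def cloud(c):
    f=200/np.tan(np.radians(c["fov_y"])/2); v,u=np.mgrid[0:400,0:640]; d=c["depth"]
    P=np.stack([(u-c["cx"])/f*d,-(v-c["cy"])/f*d,-d],-1)
    E=np.array(c["extrinsics"]); return P@E[:3,:3].T+E[:3,3]
E
python3 - <<'E'
from h import *
o=get_obs();print(o["time"],o["position"],o["tool_rot"],o["ft_force"],robot.tip_extent)
for n in("scene","side"):
    c=camera(n);cv2.imwrite(f"pics/{n}0.png",c["pixels"]);np.savez(f"{n}0.npz",**c)
    W=cloud(c);print(n,np.array(c["extrinsics"])[:3].round(3).tolist(),{k:c[k] for k in c if k not in("pixels","depth","extrinsics")})
    for l in("carrier","board","terminal_block","latch_left","latch_right","latch_left_post","latch_right_post","latch_left_pivot","nose_pliers","tweezers","solder_spool"):
        for r in cut_out(l,n)[:2]:
            m=r["region"]&(c["depth"]>0);p=W[m]
            if len(p):print(l,round(r["confidence"],2),np.array(r["extent"]).round(),len(p),np.percentile(p,[3,50,97],axis=0).round(3).tolist())
E
```

```text
0.0 [ 0.1623695  -0.60317376  0.40378879] [ 9.91377692e-01  1.31030949e-01  3.92377847e-05 -1.07781273e-03] [-0.19054417 -0.15228657 -0.5036933 ] 0.1822
scene [[-0.757, 0.337, -0.559, 0.146], [-0.653, -0.424, 0.628, 0.587], [-0.025, 0.841, 0.541, 0.526]] {'fov_y': 50.14794205693196, 'cx': 320.4573164678468, 'cy': 203.7159983180754}
carrier 0.83 [329. 249. 132.  84.] 4639 [[0.469, -0.008, 0.011], [0.529, 0.118, 0.017], [0.664, 0.184, 0.031]]
board 0.64 [326. 237.  76.  59.] 2305 [[0.533, 0.015, 0.019], [0.578, 0.084, 0.022], [0.627, 0.144, 0.043]]
board 0.32 [340. 266.  42.  18.] 449 [[0.475, 0.114, 0.016], [0.502, 0.135, 0.026], [0.532, 0.16, 0.047]]
terminal_block 0.88 [325. 235.  74.  56.] 2249 [[0.533, 0.016, 0.019], [0.578, 0.086, 0.022], [0.626, 0.143, 0.043]]
latch_right 0.8 [374. 225.  30.  19.] 261 [[0.497, -0.011, 0.019], [0.523, -0.002, 0.026], [0.561, 0.006, 0.047]]
latch_left_post 0.64 [342. 265.  38.  17.] 432 [[0.475, 0.118, 0.016], [0.503, 0.135, 0.026], [0.532, 0.16, 0.047]]
latch_left_post 0.16 [331. 247. 138.  89.] 4654 [[0.469, -0.01, 0.01], [0.529, 0.118, 0.017], 
[... 1671 characters left out ...]
.046]]
latch_right_post 0.67 [356. 190.  32.  16.] 204 [[0.497, -0.01, 0.017], [0.527, -0.002, 0.025], [0.563, 0.006, 0.046]]
latch_left_pivot 0.83 [330. 216. 101.  64.] 3737 [[0.472, -0.007, 0.006], [0.545, 0.126, 0.016], [0.664, 0.187, 0.03]]
latch_left_pivot 0.15 [359. 226.  36.  19.] 289 [[0.475, 0.122, 0.017], [0.501, 0.137, 0.024], [0.533, 0.161, 0.044]]
nose_pliers 0.9 [300. 275.  78.  23.] 874 [[0.526, 0.242, -0.0], [0.582, 0.28, 0.008], [0.648, 0.31, 0.012]]
tweezers 0.48 [360. 177.  49.   6.] 251 [[0.492, -0.14, -0.001], [0.538, -0.11, 0.003], [0.587, -0.095, 0.009]]
solder_spool 0.73 [298. 173.  26.  23.] 480 [[0.662, -0.098, 0.001], [0.684, -0.061, 0.027], [0.712, -0.048, 0.038]]
```

Emit:
step_arm(
  rows=[
    [0.03,0.05,0,0,0,0],
    [0.03,0.06,0,0,0,0],
    [0.03,0.06,0,0,0,0],
    [0.03,0.06,0,0,0,0],
    [0.03,0.06,0,0,0,0],
    [0.03,0.06,0,0,0,0],
    [0.03,0.06,0,0,0,0],
    [0.03,0.06,0,0,0,0],
    [0.02,0.06,0,0,0,0],
    [0.02,0.06,0,0,0,0],
    [0.01,0.06,0,0,0,0],
    [0,0.03,0,0,0,0],
  ],
  jaw=0,
)

```text
time: 2.7
position: [0.4378, 0.0491, 0.405]
tool_rot: [0.991, 0.133, 0.0, -0.0]
ft_force: [-0.3, -0.0, 0.5]
grip_width: 0.0007
grip_force: 0.0
```

Emit:
step_arm(
  rows=[
    [0,0,-0.03,0,0,0],
    [0,0,-0.03,0,0,0],
    [0,0,0,0,0,0],
    [0,0,0,0,0,0],
  ],
)

```text
time: 3.2
position: [0.4381, 0.0462, 0.3455]
tool_rot: [0.991, 0.131, 0.001, 0.0]
ft_force: [0.6, -0.5, 0.5]
grip_width: 0.0002
grip_force: 0.0
```

```bash
cat >> h.py <<'E'
from scipy.spatial.transform import Rotation as R
def wrist():
    o=get_obs();c=camera("wrist");T=np.eye(4);T[:3,:3]=R.from_quat(o["tool_rot"]).as_matrix();T[:3,3]=o["position"]
    c["extrinsics"]=T@np.array(c["mount"]);return c
def proj(c,P):
    E=np.array(c["extrinsics"]);p=(P-E[:3,3])@E[:3,:3];p=p*[1,-1,-1]
    f=200/np.tan(np.radians(c["fov_y"])/2);rr=np.linalg.norm(p[...,:2],axis=-1)
    k=f*np.arctan2(rr,p[...,2])/np.maximum(rr,1e-9)
    return c["cx"]+p[...,0]*k,c["cy"]+p[...,1]*k
def ortho(c,z,x0=.43,x1=.70,y0=-.04,y1=.22,s=.0005):
    # image up = +x, left = +y
    X,Y=np.meshgrid(np.arange(x1,x0,-s),np.arange(y1,y0,-s),indexing="ij")
    u,v=proj(c,np.stack([X,Y,0*X+z],-1))
    return cv2.remap(c["pixels"],u.astype(np.float32),v.astype(np.float32),cv2.INTER_LINEAR)
E
python3 - <<'E'
from h import *
c=wrist();np.savez("w0.npz",**c);cv2.imwrite("pics/w0.png",c["pixels"])
print({k:c[k] for k in("fov_y","cx","cy")},c["extrinsics"].round(3).tolist())
cv2.imwrite("pics/w0o.png",ortho(c,.0246))
for l in("board","terminal_block","latch_left_post","latch_right_post","latch_left","latch_right","carrier","tweezers"):
    for r in cut_out(l,"wrist")[:2]:print(l,round(r["confidence"],2),np.array(r["extent"]).round())
E
```

```text
{'fov_y': 65.70646984690485, 'cx': 322.6552057876075, 'cy': 198.33168800345828} [[0.26, 0.934, 0.245, 0.506], [-0.966, 0.251, 0.066, 0.063], [0.0, -0.254, 0.967, 0.325], [0.0, 0.0, 0.0, 1.0]]
board 0.84 [328.  47. 148.  92.]
terminal_block 0.94 [328.  50. 150. 100.]
latch_left_post 0.94 [251. 101.  34.  66.]
latch_right_post 0.62 [165.  38.  34.  71.]
latch_left 0.95 [253. 102.  32.  69.]
latch_left 0.34 [491.  18.  56.  33.]
latch_right 0.63 [397. 114.  36.  70.]
latch_right 0.27 [252. 102.  32.  69.]
carrier 0.68 [326.  79. 201. 155.]
carrier 0.53 [326.  49. 147.  96.]
tweezers 0.23 [327.  79. 206. 153.]
tweezers 0.15 [252. 101.  38.  69.]
```

View pics/w0.png

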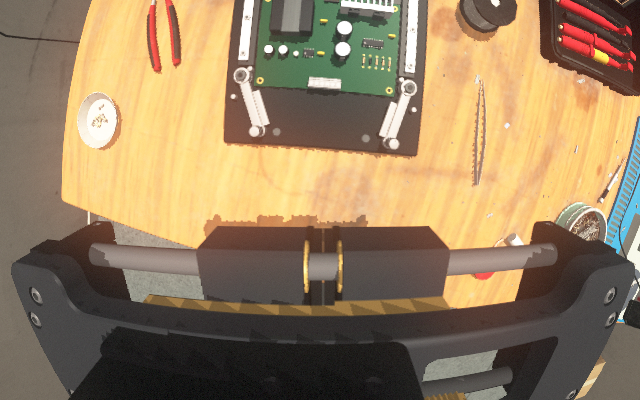

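View pics/w0o.png

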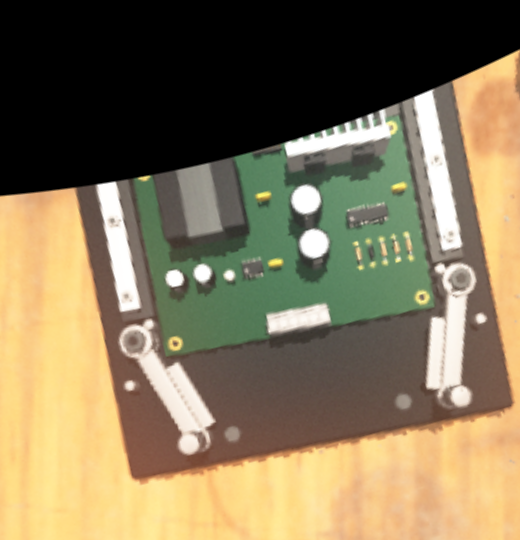

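Emit:
step_arm(
  rows=[
    [0.034,0.009,0,0,0,-2.1],
    [0.034,0.009,0,0,0,-2.1],
    [0,0,-0.04,0,0,0],
    [0,0,-0.04,0,0,0],
    [0,0,-0.03,0,0,0],
    [0,0,-0.02,0,0,0],
    [0,0,-0.0115,0,0,0],
    [0,0,0,0,0,0],
    [0,0,0,0,0,0],
  ],
)

```text
time: 4.78
position: [0.5059, 0.0644, 0.2039]
tool_rot: [0.996, 0.095, 0.001, 0.0]
ft_force: [0.9, 0.5, 0.4]
grip_width: 0.0006
grip_force: 0.0
```

Run:
```python
from h import *
o=get_obs();print(o["position"],o["ft_force"])
c=camera("scene");s=camera("side")
a=cv2.resize(c["pixels"][150:330,220:440],None,fx=2.7,fy=2.7,interpolation=2);b=cv2.resize(s["pixels"][120:300,240:440],None,fx=1,fy=1)
cv2.imwrite("pics/a1.png",a)
```

```text
[0.50594238 0.06436993 0.20393204] [0.91650843 0.50089013 0.42262395]
```

View pics/a1.png

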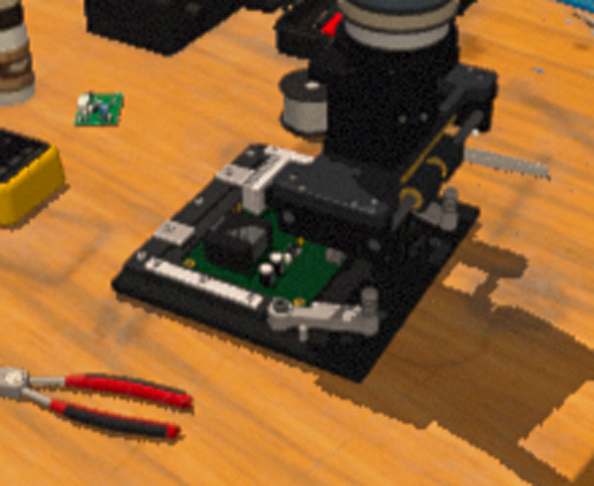

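The gripper is down in front of the terminal block (about pixel 400,240), between the two open latch posts (370,300 and 450,205). I'll push along carrier +x.

Emit:
step_arm(
  rows=[
    [0.0039,0.00075,0,0,0,0],
    [0.0039,0.00075,0,0,0,0],
    [0.0039,0.00075,0,0,0,0],
    [0.0039,0.00075,0,0,0,0],
    [0.0039,0.00075,0,0,0,0],
    [0.0029,0.00055,0,0,0,0],
    [0.0029,0.00055,0,0,0,0],
    [0.0029,0.00055,0,0,0,0],
  ],
)

```text
time: 5.88
position: [0.5341, 0.0698, 0.2031]
tool_rot: [0.996, 0.095, 0.0, 0.0]
ft_force: [-1.0, 0.4, -1.1]
grip_width: 0.0007
grip_force: 0.4
```

Emit:
step_arm(
  rows=[
    [0.002,0.0004,0,0,0,0],
    [0.002,0.0004,0,0,0,0],
    [0,0,0,0,0,0],
  ],
)

```text
time: 6.25
position: [0.5382, 0.0706, 0.2033]
tool_rot: [0.996, 0.095, 0.001, 0.0]
ft_force: [-0.4, 0.2, -0.8]
grip_width: 0.0004
grip_force: 0.1
```

Emit:
step_arm(
  rows=[
    [0.002,0.0004,0,0,0,0],
    [0,0,0,0,0,0],
  ],
)

```text
time: 6.5
position: [0.5397, 0.071, 0.2033]
tool_rot: [0.996, 0.095, -0.0, -0.0]
ft_force: [-1.3, -1.1, 1.0]
grip_width: 0.0005
grip_force: 0.6
```

Emit:
step_arm(
  rows=[
    [0.001,0.0002,0,0,0,0],
    [0.001,0.0002,0,0,0,0],
    [0,0,0,0,0,0],
  ],
)

```text
time: 6.88
position: [0.5406, 0.0713, 0.2032]
tool_rot: [0.995, 0.095, -0.002, -0.0]
ft_force: [-5.4, -1.7, 3.7]
grip_width: 0.0005
grip_force: 2.6
```

Emit:
step_arm(
  rows=[
    [0.001,0.0002,0,0,0,0],
    [0,0,0,0,0,0],
  ],
)

```text
time: 7.12
position: [0.541, 0.0714, 0.2031]
tool_rot: [0.995, 0.095, -0.003, -0.0]
ft_force: [-6.2, -2.9, 5.2]
grip_width: 0.0001
grip_force: 3.3
```

Emit:
step_arm(
  rows=[
    [0.001,0.0002,0,0,0,0],
    [0,0,0,0,0,0],
  ],
)

```text
time: 7.38
position: [0.5414, 0.0715, 0.2031]
tool_rot: [0.995, 0.095, -0.004, -0.0]
ft_force: [-7.4, -3.3, 5.9]
grip_width: 0.0004
grip_force: 4.1
```

Emit:
step_arm(
  rows=[
    [0.002,0.0004,0,0,0,0],
    [0.001,0.0002,0,0,0,0],
    [0,0,0,0,0,0],
  ],
)

```text
time: 7.75
position: [0.5425, 0.0718, 0.2029]
tool_rot: [0.995, 0.095, -0.007, -0.0]
ft_force: [-11.5, -6.4, 9.9]
grip_width: 0.0005
grip_force: 6.4
```

Emit:
step_arm(
  rows=[
    [-0.01,-0.002,0,0,0,0],
    [-0.02,-0.004,0,0,0,0],
    [-0.02,-0.004,0.03,0,0,0],
    [-0.05,-0.01,0.06,0,0,0],
    [-0.01,0,0.05,0,0,0],
    [0,0,0,0,0,0],
    [0,0,0,0,0,0],
  ],
)

```text
time: 8.62
position: [0.4477, 0.0544, 0.331]
tool_rot: [0.996, 0.095, 0.001, 0.0]
ft_force: [0.4, -0.0, -0.6]
grip_width: 0.0006
grip_force: 0.0
```

Run:
```python
from h import *
c=wrist();np.savez("w1.npz",**c);print(get_obs()["position"],c["extrinsics"][:3,3])
cv2.imwrite("pics/w1o.png",ortho(c,.0246))
```

```text
[0.44754017 0.0544613  0.33031997] [0.51689476 0.06675251 0.31113098]
```

View pics/w1o.png

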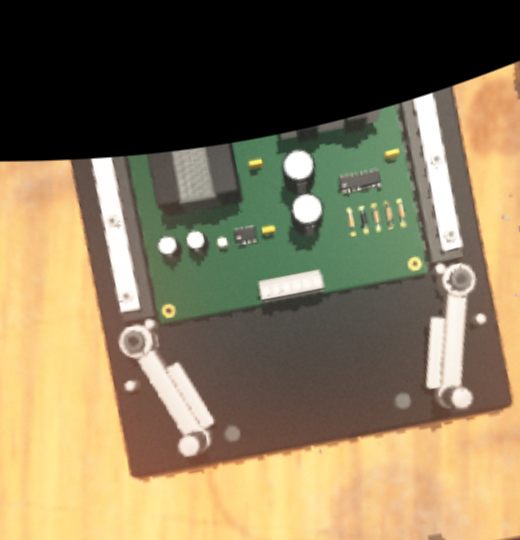

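The board has moved in about 16 mm. Its front edge (293,297) is now about 7.5 mm past the pivot line, so it is home, and both latches are still open (posts at 190,443 and 460,397). Next I'll plan the latch pushes.

```bash
cat > plan.py <<'E'
import numpy as np,sys
O=np.array([.5893,.080]);th=np.radians(10.85);M=np.array([[np.cos(th),-np.sin(th)],[np.sin(th),np.cos(th)]])
def path(sg,phi0,n=14,hx=11,hy=15,over=.05):
    out=[]
    for i in range(n+1):
        s=i/n;p=phi0+(1.571+over-phi0)*s
        t=np.array([np.sin(p),-np.cos(p)]);post=np.array([-45,82])+58*np.array([-np.cos(p),-np.sin(p)])
        c=post-5*t-[hx,-hy]+[max(0,7*(1-2*s)),-8*max(0,2*s-1)]
        if i==0: c=c+[0,6]
        c=c*[1,sg];out.append(O+M@(c/1000))
    return np.array(out)
for sg,p in((1,.375),(-1,.267)):
    P=path(sg,p);print(P[0].round(4),P[-1].round(4));print((np.diff(P,axis=0)*1000).round(1).tolist())
E
python3 plan.py
```

```text
[0.4701 0.1451] [0.5265 0.0993]
[[2.7, -10.6], [2.0, -4.4], [2.4, -4.1], [2.7, -3.8], [3.0, -3.5], [3.3, -3.1], [3.5, -2.7], [4.9, -3.3], [5.1, -2.8], [5.2, -2.4], [5.3, -1.9], [5.4, -1.5], [5.4, -1.0], [5.4, -0.6]]
[ 0.5024 -0.0309] [0.5381 0.0388]
[[-1.9, 11.3], [-0.2, 5.4], [0.3, 5.3], [0.8, 5.1], [1.3, 4.9], [1.8, 4.7], [2.3, 4.4], [3.5, 5.4], [3.9, 5.0], [4.2, 4.6], [4.5, 4.1], [4.8, 3.7], [5.0, 3.2], [5.2, 2.6]]
```

Emit:
step_arm(
  rows=[
    [0.0115,0.048,0,0,0,0],
    [0.011,0.0475,0,0,0,0],
    [0,0,0,0,0,0],
    [0,0,-0.04,0,0,0],
    [0,0,-0.04,0,0,0],
    [0,0,-0.027,0,0,0],
    [0,0,-0.01,0,0,0],
    [0,0,0,0,0,0],
  ],
)

```text
time: 9.68
position: [0.4695, 0.1495, 0.2129]
tool_rot: [0.996, 0.094, -0.001, 0.0]
ft_force: [0.3, -0.0, 0.4]
grip_width: 0.0001
grip_force: 0.0
```

Emit:
step_arm(
  rows=[
    [0.0013,-0.0078,0,0,0,0],
    [0.0014,-0.0078,0,0,0,0],
    [0.002,-0.0044,0,0,0,0],
    [0.0024,-0.0041,0,0,0,0],
    [0.0027,-0.0038,0,0,0,0],
    [0.003,-0.0035,0,0,0,0],
    [0.0033,-0.0031,0,0,0,0],
    [0.0035,-0.0027,0,0,0,0],
  ],
)

```text
time: 10.68
position: [0.49, 0.113, 0.214]
tool_rot: [0.996, 0.094, 0.001, -0.0]
ft_force: [2.6, 6.5, 0.7]
grip_width: 0.0002
grip_force: 3.1
```

Emit:
step_arm(
  rows=[
    [0,0,0,0,0,0],
    [0.0049,-0.0033,0,0,0,0],
    [0,0,0,0,0,0],
  ],
)

```text
time: 11.05
position: [0.4949, 0.1097, 0.2139]
tool_rot: [0.996, 0.094, 0.001, -0.0]
ft_force: [2.5, 3.9, 0.5]
grip_width: 0.0004
grip_force: 2.1
```

Run:
```python
from h import *
c=camera("scene");cv2.imwrite("pics/a2.png",cv2.resize(c["pixels"][170:320,240:420],None,fx=3.3,fy=3.3,interpolation=2))
```

```text
(no output)
```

View pics/a2.png

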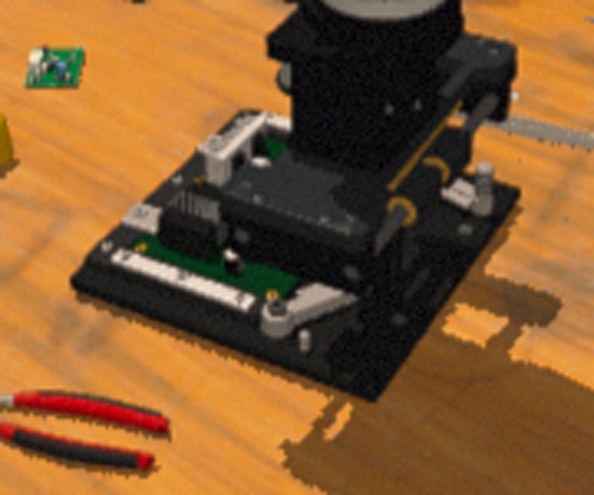

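The left latch arm (275,318 to 355,290) has swung about two thirds of the way, with the finger behind its post. I'll continue.

Emit:
step_arm(
  rows=[
    [0.0051,-0.0028,0,0,0,0],
    [0.0052,-0.0024,0,0,0,0],
    [0.0053,-0.0019,0,0,0,0],
    [0,0,0,0,0,0],
  ],
)

```text
time: 11.6
position: [0.5097, 0.1018, 0.2136]
tool_rot: [0.996, 0.095, -0.001, 0.0]
ft_force: [0.3, -0.1, 0.2]
grip_width: 0.0005
grip_force: 0.0
```

Emit:
step_arm(
  rows=[
    [0.0054,-0.0015,0,0,0,0],
    [0.0027,-0.0005,0,0,0,0],
    [0,0,0,0,0,0],
  ],
)

```text
time: 11.98
position: [0.5182, 0.1002, 0.2139]
tool_rot: [0.996, 0.095, 0.0, 0.0]
ft_force: [-0.9, -0.7, 0.1]
grip_width: 0.0003
grip_force: 0.1
```

Emit:
step_arm(
  rows=[
    [0.0027,-0.0005,0,0,0,0],
    [0,0,0,0,0,0],
  ],
)

```text
time: 12.22
position: [0.5207, 0.0998, 0.2139]
tool_rot: [0.996, 0.095, 0.0, 0.0]
ft_force: [-0.8, -0.2, -0.6]
grip_width: 0.0002
grip_force: 0.2
```

Emit:
step_arm(
  rows=[
    [0.003,0.0003,0,0,0,0],
    [0.002,0.0003,0,0,0,0],
    [0,0,0,0,0,0],
  ],
)

```text
time: 12.6
position: [0.5237, 0.1002, 0.2137]
tool_rot: [0.995, 0.095, -0.003, 0.0]
ft_force: [-5.7, -3.4, 3.8]
grip_width: 0.0005
grip_force: 3.0
```

Emit:
step_arm(
  rows=[
    [0.002,0.0004,0,0,0,0],
    [0,0,0,0,0,0],
  ],
)

```text
time: 12.85
position: [0.5245, 0.1003, 0.2137]
tool_rot: [0.995, 0.095, -0.005, 0.0]
ft_force: [-8.3, -4.5, 6.7]
grip_width: 0.0004
grip_force: 4.4
```

Emit:
step_arm(
  rows=[
    [0.002,0.0004,0,0,0,0],
    [0,0,0,0,0,0],
  ],
)

```text
time: 13.1
position: [0.5253, 0.1005, 0.2135]
tool_rot: [0.995, 0.095, -0.007, 0.0]
ft_force: [-10.8, -6.0, 8.7]
grip_width: 0.0004
grip_force: 5.8
```

Emit:
step_arm(
  rows=[
    [-0.01,-0.002,0,0,0,0],
    [-0.02,-0.004,0,0,0,0],
    [0,0,0.04,0,0,0],
    [0,-0.045,0.01,0,0,0],
    [0,-0.045,0,0,0,0],
    [0,-0.045,0,0,0,0],
    [0,0,0,0,0,0],
  ],
)

```text
time: 13.98
position: [0.5008, -0.0427, 0.2643]
tool_rot: [0.996, 0.092, 0.002, 0.001]
ft_force: [-0.6, 0.9, -0.0]
grip_width: 0.0007
grip_force: 0.0
```

Emit:
step_arm(
  rows=[
    [0.0015,0,-0.03,0,0,0],
    [0,0,-0.0205,0,0,0],
    [0,0,0,0,0,0],
    [-0.001,0.0115,0,0,0,0],
    [-0.001,0.0115,0,0,0,0],
    [-0.0002,0.0054,0,0,0,0],
    [0.0003,0.0053,0,0,0,0],
    [0.0008,0.0051,0,0,0,0],
    [0.0013,0.0049,0,0,0,0],
    [0.0018,0.0047,0,0,0,0],
    [0,0,0,0,0,0],
  ],
)

```text
time: 15.35
position: [0.5036, 0.0087, 0.2135]
tool_rot: [0.996, 0.095, 0.001, 0.0]
ft_force: [2.7, -2.2, 0.3]
grip_width: 0.0006
grip_force: 1.6
```

Emit:
step_arm(
  rows=[
    [0.0023,0.0044,0,0,0,0],
    [0.0035,0.0054,0,0,0,0],
    [0.0039,0.005,0,0,0,0],
    [0.0042,0.0046,0,0,0,0],
    [0,0,0,0,0,0],
  ],
)

```text
time: 15.98
position: [0.5162, 0.0282, 0.213]
tool_rot: [0.996, 0.094, -0.002, -0.001]
ft_force: [0.0, -0.4, 0.7]
grip_width: 0.0003
grip_force: 0.0
```

Emit:
step_arm(
  rows=[
    [0.005,0.003,0,0,0,0],
    [0.005,0.0027,0,0,0,0],
    [0.005,0.0025,0,0,0,0],
    [0,0,0,0,0,0],
  ],
)

```text
time: 16.48
position: [0.5323, 0.0366, 0.2133]
tool_rot: [0.995, 0.095, 0.0, 0.0]
ft_force: [-1.2, 0.3, -0.0]
grip_width: 0.0007
grip_force: 0.1
```

Emit:
step_arm(
  rows=[
    [0.004,0.0015,0,0,0,0],
    [0.003,0.0008,0,0,0,0],
    [0,0,0,0,0,0],
  ],
)

```text
time: 16.85
position: [0.5364, 0.0377, 0.2131]
tool_rot: [0.995, 0.096, -0.005, 0.0]
ft_force: [-7.7, -5.4, 4.6]
grip_width: 0.0002
grip_force: 4.4
```

Emit:
step_arm(
  rows=[
    [0.002,0.0004,0,0,0,0],
    [0.001,0.0002,0,0,0,0],
    [0,0,0,0,0,0],
  ],
)

```text
time: 17.23
position: [0.5377, 0.0379, 0.213]
tool_rot: [0.995, 0.096, -0.008, 0.0]
ft_force: [-11.7, -9.8, 7.4]
grip_width: 0.0005
grip_force: 6.7
```

Stop reached. I'll back off and check.

Emit:
step_arm(
  rows=[
    [-0.01,-0.002,0,0,0,0],
    [-0.02,-0.004,0,0,0,0],
    [-0.02,-0.004,0.03,0,0,0],
    [-0.04,0.01,0.06,0,0,0],
    [0,0.015,0.03,0,0,0],
    [0,0,0,0,0,0],
    [0,0,0,0,0,0],
  ],
)

```text
time: 18.1
position: [0.4579, 0.0526, 0.3247]
tool_rot: [0.996, 0.095, 0.001, 0.0]
ft_force: [-0.2, 0.3, -0.2]
grip_width: 0.0005
grip_force: 0.0
```

Run:
```python
from h import *
c=wrist();print(get_obs()["position"],c["extrinsics"][:3,3])
cv2.imwrite("pics/w2o.png",ortho(c,.0246))
```

```text
[0.45775221 0.05251864 0.32414955] [0.52705458 0.0649403  0.30469677]
```

View pics/w2o.png

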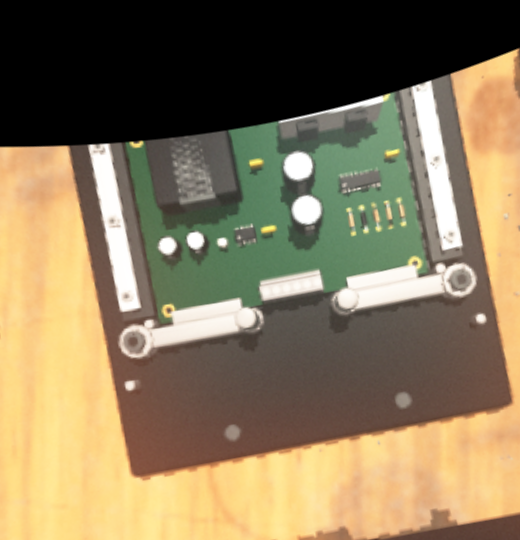

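Both latches lie across the board's front edge, parallel to it (posts at 246,318 and 347,299), with their lips over it. The board's mounting holes have not moved since it went home.

```bash
python3 -c "
from rig import hand_in;print(hand_in())"
```

```text
the job is handed in; nothing more can be done
None
```

I pushed the board home with both latches still open, then swung both latches closed onto their stops and handed the job in at about 18 s; the hand-in gave no verdict.

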